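# Clear the tins off the parts box and hold its lid open

## Task

Two flat tins have been left in a pile on the lid of the clear parts box: move them onto the third tin, which stands by itself on the bare dark bench top, so that the three form one square, upright column. Then take the box's lid by the tab at its front edge, raise it to about sixty degrees from shut and keep holding it there by the tab, because it falls shut by itself and I need both hands to pick parts out of it; finish while still holding it. Leave the other things on the bench where they lie.

Things in the scene. Friction and masses are not known exactly. Their poses are not given: they have to be found in the camera images.
- parts_box_lid (a joint): opening of the box's lid, rad: 0 shut, grows as the front edge is raised, about 1.05 at sixty degrees, stop at 1.92; the lid has no catch, weighs 60 g with its tab and falls shut when let go
- parts_box: clear compartment box with a hinged lid, on the bare dark bench top at the left or right (not the like box on the green board), fixed (it does not slide or lift), 108 mm deep (x) by 165 mm wide (y), top of the shut lid 28.4 mm above the bench; origin at the centre of its underside, z up, -x is its front (tab side), the hinge runs along its y at the back
- lid_hinge (a point): middle of the lid's hinge axis, at x 55.6 mm, z 26.6 mm in the box's frame; axis along the box's y
- lid_tab (a point): white latch tab at the middle of the lid's front edge, a block 24 mm (x, outwards) by 22 mm (y) by 10 mm thick; origin at its centre, 66.5 mm in front of the box's centre, 27.4 mm above the bench when shut, 122 mm from the hinge axis; moves with the lid; free all round but at the back; its flat sides (y) stay upright all along, so it can turn between fingers that pinch its 22 mm width
- tin_base: a flat closed tin of bits, 59 mm (its x) by 101 mm (its y) by 20 mm high, 80 to 160 g, dark label on the lid, flat top; origin at the centre of its underside, z up; the tin that stands alone on the bare dark bench top, on the other side from the box (not the like tin on the green board), foot of the column
- tin_low: a flat closed tin of bits, 59 mm (its x) by 101 mm (its y) by 20 mm high, 80 to 160 g, dark label on the lid, flat top; origin at the centre of its underside, z up; the lower of the two loosely piled tins, lies on the lid of the box
- tin_top: a flat closed tin of bits, 59 mm (its x) by 101 mm (its y) by 20 mm high, 80 to 160 g, dark label on the lid, flat top; origin at the centre of its underside, z up; the upper of the two piled tins, lies on tin_low, a little askew
- spudger_purple: a purple plastic prying tool (spudger), 12x135x8 mm; loose, not needed; origin at the centre of its underside
- desolder_pump: a green solder sucker, 20x168x22 mm; loose, not needed; origin at the centre of its underside
- tweezers_1: steel tweezers, 10x122x11 mm; loose, not needed; origin at the centre of its underside; on the 4 mm thick blue mat
- case_white: a small white rounded case, 20x22x18 mm; loose, not needed; origin at the centre of its underside
- tape_roll_clear: a roll of tape lying flat, 66 mm across, 20 mm high; loose, not needed; origin at the centre of its underside
- rosin: a squat jar of rosin, 60 mm across, 51 mm high; loose, not needed; origin at the centre of its underside; on the 4 mm thick blue mat
- marker: a marker pen, 10x122x11 mm; loose, not needed; origin at the centre of its underside
Mind the look-alikes: they are no part of the job. What is shaped like the tin_low but yellow is not meant.

How it is judged:
By the outcome, as a careful person would: the job done as asked, in the order asked, and still so for the second after the job is handed in, while the arm keeps its last pose, push and grip.
It also fails if it takes over 72 s, if anything falls off the work surface, if the arm or the gripper's body presses on something with over 40 N, if the wrist force passes 120 N, or if a joint passes its speed limit or range.

## Robot

A 6-joint arm with a two-finger parallel gripper is mounted at the origin on a cart in front of the work surface, level with it; the furniture and walls round the work are solid. World frame = base frame: x ahead of the robot, y to its left, z up, the work surface at z = 0. Lengths are in mm, angles in rad, forces in N, time in s.
With the tool pointing down it reaches from about 400 to 925 mm from the base axis. Payload 12.5 kg.
Tool frame: the origin (TCP) lies on the centre line of the jaws, within the pads' length; the fingertips stand r.tcp_to_tips ahead of it and the grasp point (between the pads) lies 2 mm behind it (r.tcp_to_tips is the distance from the TCP to the fingertips, in mm); z points along the fingers, y is the line along which they close (so a half turn about z gives the same grasp; the last joint's range is limited). The gripper opens to 95 mm and grips with 3 to 60 N. Pads are 20 mm wide; open, the fingers measure 119 mm over their backs; the gripper's body (75 mm by 180 mm) begins 59 mm behind the grasp point.
Start: joints at [-0.106, 0.491, 1.559, -0, 1.092, -0.106], TCP at [625.016, 0.021, 231.661] pointing down, gripper open.
Joint ranges: [-3.1, 3.1], [-0.84, 2.19], [0.05, 2.79], [-1.13, 4.28], [0.06, 2.93], [-2.69, 2.69]. Speed limits (rad/s): [2.22, 2.22, 2.79, 3.14, 3.14, 3.14].

## Interface

Orientations are given as [roll, pitch, yaw] about the fixed x, y, z axes, in that order (R = Rz(yaw) Ry(pitch) Rx(roll)).
In Python, from rig import status, imaging, job_done, r gives the robot as it stands.
- The arm moves only by the tool carry_out, never from a script. Its argument "rows" is a list of rows, each a list of 6 numbers: the shift along the tool's x, y, z in mm, then the turn, a rotation vector about the tool's x, y, z in rad. In form: [[dx, dy, dz, rx, ry, rz], ...]. A call has 1 to 20 rows; each row shifts and turns the commanded pose from where the row before left it, along the tool's axes as they then stand; what a row does not reach is not made up. A row lasts 1/8 s, in which the tool goes at most 62.5 mm and 10.7 degrees, less where a joint would pass 70% of its speed; a pose out of reach is approached as far as the arm can. A call with a gripper value outside its range is refused whole. "grip" is the finger opening in mm, from 0 to 95.1, set as the call begins (left out, the last holds). The fingers move at their own pace and stop on an object; "grip_force" is the grip in N (left out, the last holds). Time passes only in rows, so rows that do not move let the fingers close. It gives the time, the measured TCP pose, the force, the opening and the grip force at its end, in the units of the state.
- status.sense(): the state, without advancing time (a new reading comes with each control period).
- imaging.snapshot(name): name is "scene" or "side" or "wrist"; returns the picture (420x560x3 uint8, red, green, blue); there is no depth.
- imaging.get_calibration(name): a dict with "camera_matrix" (3x3 intrinsics, pixels), "xyz" and "attitude" of the camera in the world. Camera axes: x right, y up, looking along -z (the intrinsics and any distortion apply to the point x, -y, -z); pixel columns grow to the right and rows downward; lengths in mm; the calibration is good to about 2 mm. The wrist camera is an equidistant fisheye: a pixel r from the principal point sees the ray r / f radians off the axis. A picture is of the moment at which its call begins: read the wrist's pose just before it. get_calibration takes no time and is no camera call; for the wrist camera it gives the pose at the moment of the call.
- job_done(): hands the job in; it is judged then, once.
The state is a dict: "t": time; "joint_pos": joint angles; "qd": joint speeds; "tau": joint torques, N m; "tcp_pos": TCP position; "ee_rot": TCP orientation; "wrist_force": force on the tool from outside, world axes, zero at the start; "moment": the same for the moment, N m; "width": opening from 0.0 (shut) to 1.0 (fully open); "grasp_force": force on a finger pad.
Only numpy, scipy, OpenCV 4.12 (cv2) and the standard library are available. Lean on these libraries where they do the work, as an engineer would, in place of code of your own. Each camera call takes 0.05 s, during which the arm holds its last target. There are 200 camera calls.

## Working session

There is one attempt and no reset: what is moved stays moved. The work goes in short steps, Python scripts to look and compute and a tool call to move; the robot and the scene stay as the last step left them, time stands still between calls to the robot, and variables do not carry over. Pictures are saved under pics/ and viewed, at most 10 in all, crops included, and the job is handed in when it is done.

Besides the shell and the picture viewer there is one more tool, called after "Emit:" as name([rows], argument=value, ...), one row to a line, values as JSON. carry_out: Moves the arm, as the interface text tells. Its arguments: {"type":"object","properties":{"rows":{"type":"array","items":{"type":"array","items":{"type":"number"}}},"grip":{"type":"number"},"grip_force":{"type":"number"}},"required":["rows"]}

```bash
ls; mkdir -p pics; python3 - <<'E'
from rig import status, imaging, r
import cv2
print(status.sense()); print(r.tcp_to_tips)
for n in ("scene","side","wrist"):
    c=imaging.get_calibration(n); print(n,c)
    im=imaging.snapshot(n); cv2.imwrite(f"pics/{n}0.png",im[:,:,::-1])
E
```

```text
pics
{'t': 0.0, 'joint_pos': array([-1.05587707e-01,  4.91525978e-01,  1.55947978e+00,  6.62906107e-06,
        1.09171188e+00, -1.05612290e-01]), 'qd': array([-1.39716642e-03, -1.94987807e-03,  1.93610475e-03, -1.30272117e-03,
        8.39349362e-06, -3.32762521e-04]), 'tau': array([-9.52334158e-04, -6.12640929e+01, -2.58175153e+01,  6.92750537e-02,
        4.83079045e-02, -1.38641695e-05]), 'tcp_pos': array([6.24756257e+02, 5.77461398e-02, 2.31072161e+02]), 'ee_rot': array([-3.14047455e+00, -1.24438479e-04,  1.57081778e+00]), 'wrist_force': array([ 0.22689331, -0.09725461, -0.11574706]), 'moment': array([ 0.01338197,  0.01194566, -0.01710396]), 'grasp_force': 0.0, 'width': 1.0044951970676923}
17.0
scene {'camera_matrix': array([[432.81368778,   0.        , 275.10072077],
       [  0.        , 432.81368778, 215.47435533],
       [  0.        ,   0.        ,   1.        ]]), 'xyz': array([1105.92287577,  387.5520408 ,  893.79745467]), 'attitude': array([ 0.67055531, -0.01502072,  2.11709176])}
side {'camera_matrix': array([[410.87620022,   0.        , 279.26881756],
       [  0.        , 410.87620022, 209.85076412],
       [  0.        ,   0.        ,   1.        ]]), 'xyz': array([374.01051637, 994.09796082, 566.56292106]), 'attitude': array([ 1.07138029,  0.00799505, -2.96037293])}
wrist {'camera_matrix': array([[325.1922621 ,   0.        , 282.14099704],
       [  0.        , 325.1922621 , 215.23655575],
       [  0.        ,   0.        ,   1.        ]]), 'xyz': array([626.18760328,  66.83577933, 383.83659355]), 'attitude': array([-0.23985054,  0.00084176,  0.00064286])}
```

View pics/scene0.png

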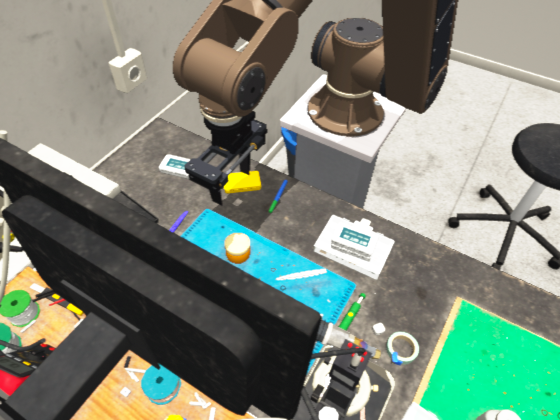

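View pics/wrist0.png

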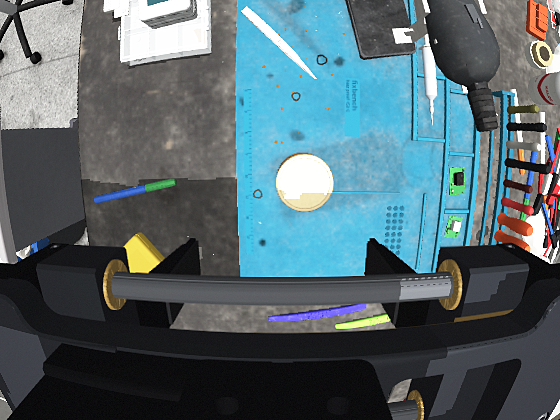

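The scene view shows the tins piled on the clear box at (355,240), the lone tin at (177,163), a yellow look-alike at (243,182) and the green board at bottom right. The wrist view shows the pile at (165,25), the jar at (305,182) and the marker at (135,190). I'll build the helpers and make an enlarged composite.

```bash
cat > h.py <<'E'
import numpy as np, cv2
from scipy.spatial.transform import Rotation as R
from rig import status, imaging
def ray(c,uv,fish):
    K=c["camera_matrix"]; d=(np.array(uv,float)-[K[0,2],K[1,2]])/K[0,0]
    if fish:
        t=np.hypot(*d); v=np.array([d[0]/t*np.sin(t),-d[1]/t*np.sin(t),-np.cos(t)])
    else: v=np.array([d[0],-d[1],-1.])
    return R.from_euler('xyz',c["attitude"]).apply(v)
def hit(c,uv,z,fish=False):
    v=ray(c,uv,fish); o=c["xyz"]; return o+v*(z-o[2])/v[2]
def proj(c,P,fish=False):
    p=R.from_euler('xyz',c["attitude"]).inv().apply(np.atleast_2d(P)-c["xyz"]); K=c["camera_matrix"]
    x,y,z=p[:,0],-p[:,1],-p[:,2]
    if fish:
        rr=np.hypot(x,y); t=np.arctan2(rr,z)/rr; q=np.c_[x*t,y*t]
    else: q=np.c_[x/z,y/z]
    return q*K[0,0]+[K[0,2],K[1,2]]
def box(x,y,z,yaw,lx,ly,h):
    a=np.array([[sx*lx/2,sy*ly/2] for sx,sy in((-1,-1),(1,-1),(1,1),(-1,1))])
    c,s=np.cos(yaw),np.sin(yaw); a=a@np.array([[c,s],[-s,c]])+[x,y]
    return np.vstack([np.c_[a,[z+h]*4],np.c_[a,[z]*4]])
def draw(im,c,b,fish=False,col=(255,0,255)):
    q=np.round(proj(c,b,fish)).astype(int)
    for i in range(4):
        for a,e in((i,(i+1)%4),(i+4,(i+1)%4+4),(i,i+4)): cv2.line(im,tuple(map(int,q[a])),tuple(map(int,q[e])),col,1)
E
python3 - <<'E'
from h import *
c=imaging.get_calibration("scene")
for n,uv,z in(("pile",(355,240),68),("base",(177,163),20),("yel",(243,182),20),("jar",(238,240),55),("tab",(366,224),27)): print(n,hit(c,uv,z).round())
a=cv2.imread("pics/scene0.png")
A=cv2.resize(a[195:295,300:410],None,fx=5,fy=5,interpolation=3)[:, :]
B=cv2.resize(a[145:205,150:210],None,fx=4,fy=4,interpolation=3)
o=np.zeros((500,800,3),np.uint8); o[:,:550]=A; o[:240,550:790]=B
s=cv2.imread("pics/side0.png"); cv2.imwrite("pics/comp.png",o)
E
```

```text
pile [503. 254.  68.]
base [ 492. -296.   20.]
yel [453. -97.  20.]
jar [641.  17.  55.]
tab [413. 251.  27.]
```

View pics/comp.png

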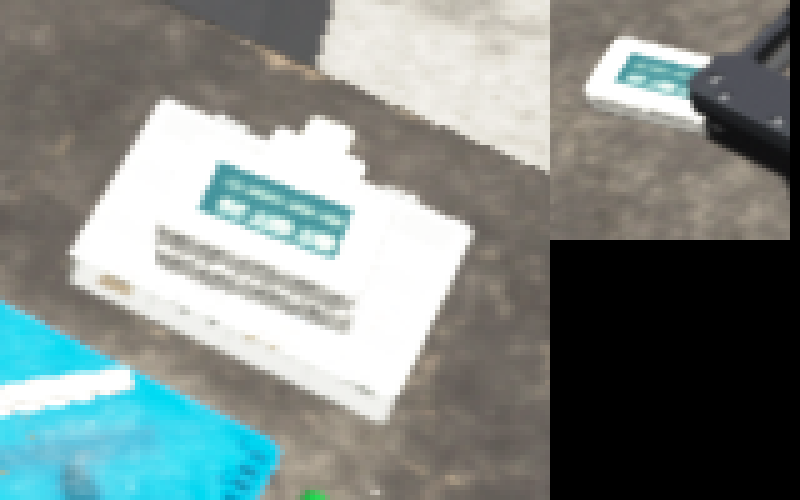

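View pics/side0.png

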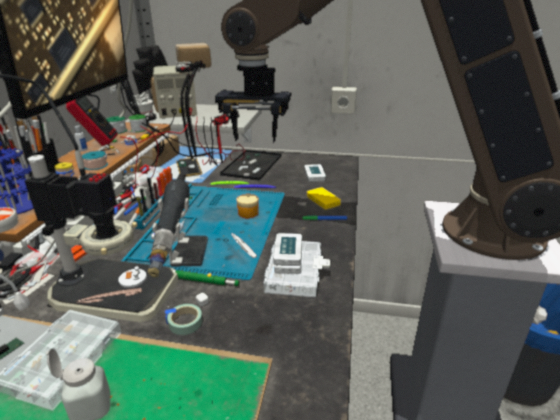

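Candidates:
- White tin at scene (177,163), about (492,-296): alone on bare dark bench, opposite the box, so this is tin_base.
- Yellow tin at (243,182): excluded by its colour.
- Clear box at side view (60,360): on the green board, so it's the look-alike. The right box, with the pile, is at scene (355,245).

The crop confirms both picks. Next I'll look at tin_base from close up.

Emit:
carry_out([
  [-50, -18, 0, 0, 0, 0],
  [-50, -18, 0, 0, 0, 0],
  [-50, -18, 5, 0, 0, 0],
  [-50, -18, 5, 0, 0, 0],
  [-50, -18, 5, 0, 0, 0],
  [-50, -18, 5, 0, 0, 0],
  [-50, -18, 5, 0, 0, 0],
  [0, 0, 0, 0, 0, 0],
  [0, 0, 0, 0, 0, 0],
], grip=95)

```text
t: 1.27
tcp_pos: [498.9, -349.7, 206.4]
ee_rot: [-3.141, -0.001, 1.57]
wrist_force: [0.0, 0.1, 0.0]
width: 1.0
grasp_force: 0.0
```

```bash
cat > look.py <<'E'
import sys
from h import *
import json
c=imaging.get_calibration("wrist"); s=status.sense(); im=imaging.snapshot("wrist")[:,:,::-1].copy()
n=sys.argv[1]; cv2.imwrite(f"pics/{n}.png",im); json.dump({k:np.array(v).tolist() for k,v in c.items()},open(f"{n}.json","w"))
print(s["t"],s["tcp_pos"],s["ee_rot"],s["joint_pos"].round(2),c["xyz"],c["attitude"])
E
python3 look.py base1
```

```text
1.275 [ 498.91803596 -349.71161202  206.41487501] [-3.14130447e+00 -5.70318761e-04  1.57027555e+00] [-0.72  0.49  1.63  0.    1.02 -0.72] [ 500.23705088 -282.99255328  359.16920734] [-2.39390426e-01  1.40184489e-04  8.79211296e-05]
```

View pics/base1.png

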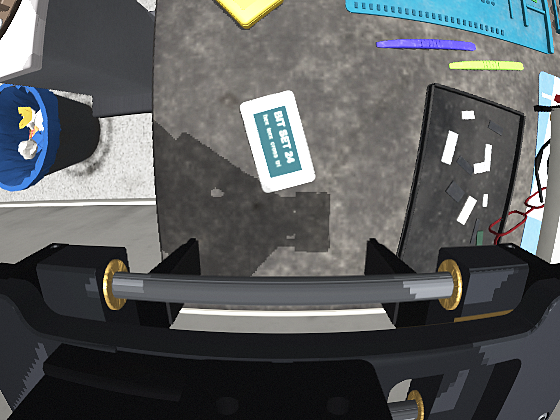

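Emit:
carry_out([
  [50, 0, 0, 0, 0, 0],
  [55, 0, 0, 0, 0, 0],
  [55, 0, 0, 0, 0, 0],
  [55, 0, 0, 0, 0, 0],
  [55, 0, 0, 0, 0, 0],
  [55, 0, 0, 0, 0, 0],
  [55, 0, 0, 0, 0, 0],
  [55, 0, 0, 0, 0, 0],
  [55, 0, 0, 0, 0, 0],
  [50, 0, 0, 0, 0, 0],
  [0, 0, 0, 0, 0, 0],
  [0, 0, 0, 0, 0, 0],
])

```text
t: 2.82
tcp_pos: [498.4, 190.5, 206.7]
ee_rot: [3.142, 0.0, 1.573]
wrist_force: [-0.2, -0.9, 0.1]
width: 1.0
grasp_force: 0.0
```

```bash
python3 look.py pile1
```

```text
2.825 [498.41762677 190.53495907 206.72420462] [3.14158950e+00 1.82246007e-04 1.57275996e+00] [ 0.24  0.39  1.81 -0.    0.94  0.24] [499.53397266 257.384933   359.41132296] [-2.40117461e-01 -1.46281415e-04  2.60904392e-03]
```

View pics/pile1.png

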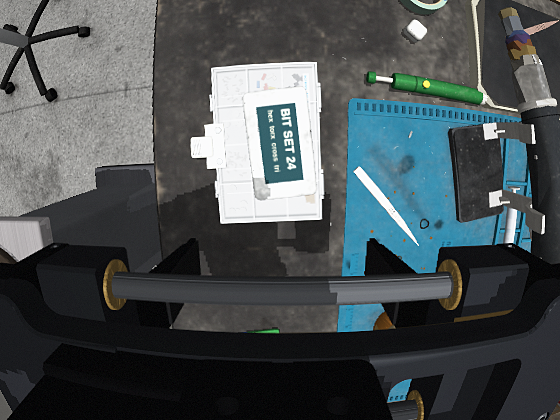

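base1 shows tin_base alone on dark bench at about (278,141), turned slightly. pile1 shows the box at (268,142), its tab at (205,146), and the top tin at (281,143).

```bash
python3 - <<'E'
from h import *
import json
def L(n):
    c={k:np.array(v) for k,v in json.load(open(n+".json")).items()}; return c,cv2.imread(f"pics/{n}.png")
c,im=L("base1")
m=np.zeros(im.shape[:2],np.uint8); m[80:200,230:325]=(im[80:200,230:325].min(2)>150)*255
ct=max(cv2.findContours(m,0,1)[0],key=cv2.contourArea)[:,0]
P=np.array([hit(c,p,20,True)[:2] for p in ct],np.float32); print("base",cv2.minAreaRect(P))
(x,y),(w,h),a=cv2.minAreaRect(P); print(cv2.boxPoints(cv2.minAreaRect(P)).round(1).tolist())
cp,ip=L("pile1")
Q=[(244,94),(309,87),(317,192),(253,200)]
T=np.array([hit(cp,q,68.4,True)[:2] for q in Q]); print("top",T.round(1).tolist(),T.mean(0), np.linalg.norm(T-np.roll(T,-1,0),axis=1))
B=[(211,66),(317,62),(321,218),(218,222)]
T=np.array([hit(cp,q,28.4,True)[:2] for q in B]); print("box",T.round(1).tolist(),T.mean(0), np.linalg.norm(T-np.roll(T,-1,0),axis=1))
print("tab",[hit(cp,q,30,True)[:2].round(1) for q in((191,136),(191,158),(213,136),(213,158))])
o=np.hstack([cv2.resize(im[75:205,225:330],None,fx=3.5,fy=3.5,interpolation=3),cv2.resize(ip[50:235,185:330],None,fx=2.46,fy=2.46,interpolation=3)[:455]])
cv2.imwrite("pics/crop2.png",o); print(o.shape)
E
```

```text
base ((495.3371276855469, -286.8467712402344), (58.32048797607422, 99.62907409667969), 14.84197998046875)
[[454.3999938964844, -246.1999969482422], [479.8999938964844, -342.5], [536.2999877929688, -327.5], [510.79998779296875, -231.1999969482422]]
top [[465.7, 296.6], [523.2, 302.9], [531.4, 208.0], [473.1, 200.4]] [498.35636507 251.99521856] [57.87431405 95.30744358 58.84312952 96.51912246]
box [[426.6, 333.3], [534.6, 336.0], [540.8, 173.4], [431.3, 168.7]] [483.35385483 252.8573053 ] [108.03360431 162.64633614 109.55842522 164.6180722 ]
tab [array([405.8, 260.4]), array([405.2, 237.6]), array([429.2, 259.6]), array([428.8, 236.9])]
(455, 725, 3)
```

View pics/crop2.png

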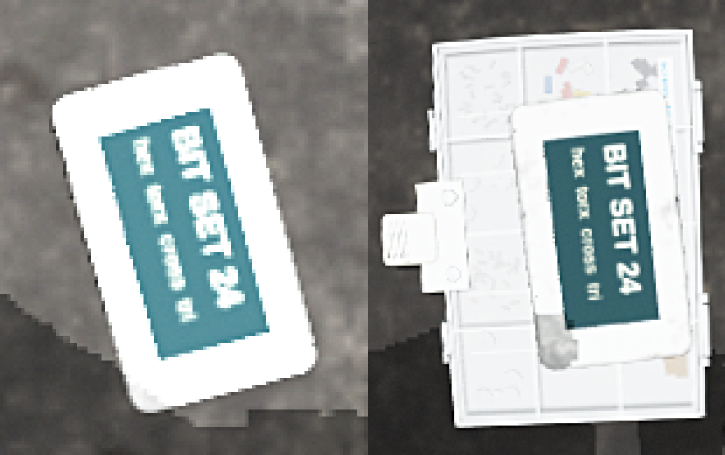

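Base fit: (495.5,-287), yaw +0.26. Top tin: (498.3,251.5), yaw +0.08. Box: (483.4,252.9), yaw about +0.035. The tab position agrees with the box pose. Next I'll grasp the top tin with the fingertips about 4 mm above its underside.

Emit:
carry_out([
  [30, 0, 20, 0, 0, 0],
  [31, 0, 40, 0, 0, 0],
  [0, 0, 40, 0, 0, -0.08],
  [0, 0, 20, 0, 0, 0],
  [0, 0, 12, 0, 0, 0],
  [0, 0, 6, 0, 0, 0],
  [0, 0, 0, 0, 0, 0],
  [0, 0, 0, 0, 0, 0],
])

```text
t: 3.88
tcp_pos: [499.4, 251.0, 69.4]
ee_rot: [3.14, -0.0, 1.651]
wrist_force: [-0.4, -0.4, 0.2]
width: 1.001
grasp_force: 0.0
```

Emit:
carry_out([
  [0, 0, 0, 0, 0, 0],
  [0, 0, 0, 0, 0, 0],
  [0, 0, 0, 0, 0, 0],
  [0, 0, 0, 0, 0, 0],
  [0, 0, 0, 0, 0, 0],
  [0, 0, 0, 0, 0, 0],
], grip=50, grip_force=15)

```text
t: 4.62
tcp_pos: [498.9, 251.0, 68.6]
ee_rot: [-3.141, 0.0, 1.651]
wrist_force: [-1.2, 0.7, 1.7]
width: 0.608
grasp_force: 14.9
```

Emit:
carry_out([
  [0, 0, -4, 0, 0, 0],
  [0, 0, -10, 0, 0, 0],
  [0, 0, -25, 0, 0, 0],
  [0, 0, -40, 0, 0, 0],
  [-25, 0, -40, 0, 0, 0],
  [-40, 0, -15, 0, 0, 0],
  [0, 0, 0, 0, 0, 0],
  [0, 0, 0, 0, 0, 0],
])

```text
t: 5.62
tcp_pos: [504.1, 186.4, 202.8]
ee_rot: [3.141, -0.0, 1.65]
wrist_force: [-0.0, -0.4, -0.7]
width: 0.612
grasp_force: 14.9
```

```bash
python3 look.py low1; python3 - <<'E'
from rig import status; print(status.sense()["width"])
E
```

```text
5.625 [504.14234154 186.3850631  202.81916384] [ 3.14127137e+00 -1.40469715e-04  1.65024137e+00] [0.23 0.4  1.81 0.   0.93 0.15] [500.0601733  252.96960177 355.53595548] [-0.23978601 -0.00044519  0.08008596]
0.6150530248693286
```

View pics/low1.png

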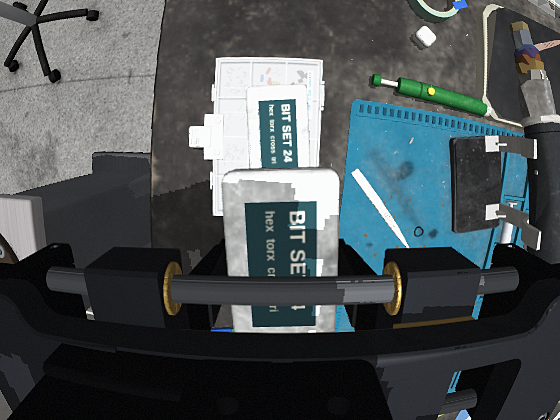

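The held tin is seen square in the jaws, with its far edge at row 171. The low tin lies at about (280,130), partly hidden. I'll measure the tin's offset along the jaws.

```bash
python3 - <<'E'
from h import *
import json
c={k:np.array(v) for k,v in json.load(open("low1.json")).items()}
t=np.array([504.14,186.39,202.8]); Rt=R.from_euler('xyz',[3.1413,-.0001,1.6502])
for uv in((245,172),(282,171),(318,171),(224,190),(339,190)): print(uv,Rt.inv().apply(hit(c,uv,202.6,True)-t).round(1))
E
```

```text
(245, 172) [ 50.4 -16.3   0.2]
(282, 171) [50.8  1.2  0.2]
(318, 171) [50.9 18.3  0.2]
(224, 190) [ 41.8 -26.7   0.2]
(339, 190) [41.8 28.6  0.2]
```

Emit:
carry_out([
  [-30, -3, 0, 0, 0, 0],
  [-46, -4.5, 0, 0, 0, 0],
  [-50, -5, 0, 0, 0, 0],
  [-50, -5, 0, 0, 0, 0],
  [-50, -5, 0, 0, 0, 0],
  [-50, -5, 0, 0, 0, 0],
  [-50, -5, 0, 0, 0, 0],
  [-50, -5, 0, 0, 0, 0],
  [-45, -4.4, 0, 0, 0, 0],
  [-30, -2.5, 0, 0, 0, 0],
  [-20, -2, 0, 0, 0, 0],
  [0, 0, 20, 0, 0, -0.09],
  [0, 0, 40, 0, 0, -0.09],
  [0, 0, 40, 0, 0, 0],
  [0, 0, 30, 0, 0, 0],
  [0, 0, 10, 0, 0, 0],
  [0, 0, 0, 0, 0, 0],
  [0, 0, 0, 0, 0, 0],
])

```text
t: 7.92
tcp_pos: [496.2, -287.1, 63.8]
ee_rot: [3.14, 0.001, 1.831]
wrist_force: [1.0, -0.2, -1.0]
width: 0.611
grasp_force: 14.9
```

Emit:
carry_out([
  [0, -0.8, 10, 0, 0, 0],
  [0, 0, 7, 0, 0, 0],
  [0, 0, 3, 0, 0, 0],
  [0, 0, 2, 0, 0, 0],
  [0, 0, 0, 0, 0, 0],
  [0, 0, 0, 0, 0, 0],
])

```text
t: 8.68
tcp_pos: [494.9, -287.2, 40.8]
ee_rot: [3.141, 0.0, 1.831]
wrist_force: [-0.6, 1.3, -1.5]
width: 0.613
grasp_force: 14.9
```

Emit:
carry_out([
  [0, 0, 0.6, 0, 0, 0],
  [0, 0, 0.6, 0, 0, 0],
  [0, 0, 0, 0, 0, 0],
])

```text
t: 9.05
tcp_pos: [494.9, -287.2, 40.3]
ee_rot: [3.141, 0.001, 1.831]
wrist_force: [-1.3, 1.6, 7.8]
width: 0.615
grasp_force: 14.9
```

Contact is made (z 40.3, as expected). Next: release, rise, and look at the stack.

Emit:
carry_out([
  [0, 0, -0.6, 0, 0, 0],
  [0, 0, 0, 0, 0, 0],
  [0, 0, 0, 0, 0, 0],
  [0, 0, 0, 0, 0, 0],
  [0, 0, -15, 0, 0, 0],
  [0, 0, -40, 0, 0, 0],
  [-10, 0, -40, 0, 0, 0],
  [-40, 0, -40, 0, 0, 0],
  [-10, 0, -20, 0, 0, 0],
  [0, 0, 0, 0, 0, 0],
  [0, 0, 0, 0, 0, 0],
], grip=95)

```text
t: 10.42
tcp_pos: [509.8, -344.4, 194.4]
ee_rot: [-3.141, -0.001, 1.831]
wrist_force: [-0.1, 0.1, -0.3]
width: 1.001
grasp_force: 0.0
```

```bash
python3 look.py st1; python3 - <<'E'
from h import *
im=cv2.imread("pics/st1.png"); cv2.imwrite("pics/st1c.png",cv2.resize(im[40:240,180:400],None,fx=2.7,fy=2.7,interpolation=3))
E
```

```text
10.425 [ 509.75025538 -344.35937441  194.43393122] [-3.14095919e+00 -1.08250367e-03  1.83095503e+00] [-0.7   0.52  1.63  0.    1.   -0.96] [ 494.03844253 -279.90406128  347.21405243] [-0.23885789  0.00052915  0.26081396]
```

View pics/st1c.png

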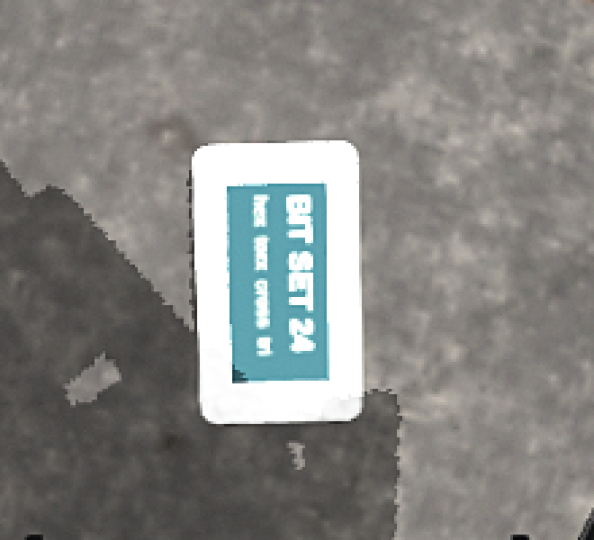

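The upper tin sits squarely on the base (crop centre about (278,283)), with no base edge protruding. I'll return to the pile and locate the low tin by its label.

Emit:
carry_out([
  [30, 7.4, 0, 0, 0, 0],
  [47, 11.6, 0, 0, 0, 0],
  [50, 12.3, 0, 0, 0, 0],
  [50, 12.3, 0, 0, 0, 0],
  [50, 12.3, 0, 0, 0, 0],
  [50, 12.3, 0, 0, 0, 0],
  [50, 12.3, 0, 0, 0, 0],
  [50, 12.3, 0, 0, 0, 0],
  [50, 12.3, 0, 0, 0, 0],
  [46, 11.4, 0, 0, 0, 0],
  [30, 7.4, 0, 0, 0, 0],
  [16, 4, 0, 0, 0, 0],
  [0, 0, 0, 0, 0, 0.1],
  [0, 0, 0, 0, 0, 0.1],
  [0, 0, 0, 0, 0, 0],
  [0, 0, 0, 0, 0, 0],
])

```text
t: 12.48
tcp_pos: [500.3, 189.0, 194.8]
ee_rot: [-3.141, 0.0, 1.633]
wrist_force: [0.0, 0.3, -0.4]
width: 1.0
grasp_force: 0.0
```

```bash
python3 look.py low2; python3 - <<'E'
from h import *
import json
def L(n):
    c={k:np.array(v) for k,v in json.load(open(n+".json")).items()}; return c,cv2.imread(f"pics/{n}.png")
def fit(n,z,teal,roi=(60,235,200,345)):
    c,im=L(n); a,b,l,r=roi; s=im[a:b,l:r].astype(int); m=np.zeros(im.shape[:2],np.uint8)
    m[a:b,l:r]=255*(((s[...,0]-s[...,2]>25)&(s[...,1]-s[...,2]>25)) if teal else (s.min(2)>150))
    if teal: m=cv2.morphologyEx(m,cv2.MORPH_CLOSE,np.ones((9,9)))
    ct=max(cv2.findContours(m,0,1)[0],key=cv2.contourArea)[:,0]
    P=np.array([hit(c,p,z,True)[:2] for p in ct],np.float32); (x,y),(w,h),a=cv2.minAreaRect(P)
    if w>h: w,h,a=h,w,a-90
    print(n,"label" if teal else "tin",round(x,1),round(y,1),round(w,1),round(h,1),round(a,1))
fit("base1",20,0); fit("base1",20,1); fit("st1",40,0); fit("st1",40,1); fit("pile1",68.4,1); fit("low2",48.4,1)
E
```

```text
12.475 [500.33242989 188.9684625  194.83184066] [-3.14120493e+00  1.41246223e-04  1.63256063e+00] [ 0.24  0.41  1.82 -0.    0.91  0.18] [497.52427354 255.66571635 347.53122835] [-0.24010023  0.00025536  0.06242311]
base1 tin 495.3 -286.8 58.3 99.6 14.8
base1 label 495.1 -287.2 34.2 69.5 14.9
st1 tin 496.9 -285.6 59.7 99.2 16.8
st1 label 495.7 -286.0 34.5 69.4 16.3
pile1 label 497.3 252.1 34.6 69.4 6.6
low2 label 496.3 253.6 34.8 69.8 6.8
```

Emit:
carry_out([
  [0, 0, 15, 0, 0, -0.055],
  [32, 1.2, 40, 0, 0, 0],
  [32, 1.2, 40, 0, 0, 0],
  [0, 0, 30, 0, 0, 0],
  [0, 0, 12, 0, 0, 0],
  [0, 0, 6, 0, 0, 0],
  [0, 0, 2, 0, 0, 0],
  [0, 0, 0, 0, 0, 0],
  [0, 0, 0, 0, 0, 0],
])

```text
t: 13.65
tcp_pos: [495.8, 253.1, 50.7]
ee_rot: [3.14, -0.0, 1.686]
wrist_force: [-0.4, -0.2, 0.3]
width: 0.998
grasp_force: 0.0
```

Emit:
carry_out([
  [0, 0, 0, 0, 0, 0],
  [0, 0, 0, 0, 0, 0],
  [0, 0, 0, 0, 0, 0],
  [0, 0, 0, 0, 0, 0],
  [0, 0, 0, 0, 0, 0],
  [0, 0, 0, 0, 0, 0],
  [0, 0, 0, 0, 0, 0],
], grip=50, grip_force=20)

```text
t: 14.52
tcp_pos: [495.4, 253.1, 50.0]
ee_rot: [-3.142, 0.0, 1.686]
wrist_force: [-1.0, 0.3, -0.2]
width: 0.608
grasp_force: 20.0
```

Emit:
carry_out([
  [0, 0, -4, 0, 0, 0],
  [0, 0, -10, 0, 0, 0],
  [0, 0, -25, 0, 0, 0],
  [0, 0, -40, 0, 0, 0],
  [-25, 0, -40, 0, 0, 0],
  [-40, 0, -25, 0, 0, 0],
  [0, 0, 0, 0, 0, 0],
  [0, 0, 0, 0, 0, 0],
])

```text
t: 15.52
tcp_pos: [502.7, 188.6, 194.2]
ee_rot: [3.141, -0.0, 1.685]
wrist_force: [0.5, 0.2, -0.9]
width: 0.609
grasp_force: 20.0
```

```bash
python3 look.py box1; python3 - <<'E'
from h import *
import json
c={k:np.array(v) for k,v in json.load(open("box1.json")).items()}; im=cv2.imread("pics/box1.png")
s=status.sense(); t=s["tcp_pos"]; Rt=R.from_euler('xyz',s["ee_rot"]); print(s["width"])
e=[]
g=im.astype(int)
# label of held tin visible: fit in tool frame at its top plane
a,b,l,r=150,275,200,360; q=g[a:b,l:r]; m=np.zeros(im.shape[:2],np.uint8)
m[a:b,l:r]=255*((q[...,0]-q[...,2]>20)&(q[...,1]-q[...,2]>20)); m=cv2.morphologyEx(m,cv2.MORPH_CLOSE,np.ones((9,9)))
ct=max(cv2.findContours(m,0,1)[0],key=cv2.contourArea)[:,0]
P=np.array([Rt.inv().apply(hit(c,p,t[2]-.5,True)-t)[:2] for p in ct],np.float32); print("held label rect",cv2.minAreaRect(P),P.max(0),P.min(0))
cv2.imwrite("pics/box1c.png",cv2.resize(im[40:280,180:350],None,fx=2.4,fy=2.4,interpolation=3))
E
```

```text
15.525 [502.72837095 188.62014848 194.23930192] [ 3.14133236e+00 -1.45179235e-04  1.68520715e+00] [0.24 0.41 1.82 0.   0.91 0.12] [496.35312549 254.9807624  346.92907656] [-0.23983014 -0.00034653  0.11509949]
0.6087673113137378
held label rect ((16.16999053955078, 1.4215030670166016), (37.35323715209961, 34.71240234375), 0.006831014063209295) [34.848633 18.77608 ] [ -2.5086558 -15.9342165]
```

Emit:
carry_out([
  [-30, -4, 0, 0, 0, 0],
  [-47, -6.2, 0, 0, 0, 0],
  [-50, -6.6, 0, 0, 0, 0],
  [-50, -6.6, 0, 0, 0, 0],
  [-50, -6.6, 0, 0, 0, 0],
  [-50, -6.6, 0, 0, 0, 0],
  [-50, -6.6, 0, 0, 0, 0],
  [-50, -6.6, 0, 0, 0, 0],
  [-45, -5.9, 0, 0, 0, 0],
  [-30, -4, 0, 0, 0, 0],
  [-20, -2.5, 0, 0, 0, 0],
  [0, 0, 0, 0, 0, -0.07],
  [0, 0, 20, 0, 0, -0.08],
  [0, 0, 40, 0, 0, 0],
  [0, 0, 35, 0, 0, 0],
  [0, 0, 15, 0, 0, 0],
  [0, 0, 5, 0, 0, 0],
  [0, 0, 0, 0, 0, 0],
  [0, 0, 0, 0, 0, 0],
])

```text
t: 17.95
tcp_pos: [495.7, -287.7, 80.1]
ee_rot: [3.14, 0.001, 1.836]
wrist_force: [0.1, 0.8, 0.1]
width: 0.607
grasp_force: 20.0
```

Emit:
carry_out([
  [0.4, -0.4, 8, 0, 0, 0],
  [0, 0, 6, 0, 0, 0],
  [0, 0, 2, 0, 0, 0],
  [0, 0, 1, 0, 0, 0],
  [0, 0, 0.5, 0, 0, 0],
  [0, 0, 0, 0, 0, 0],
  [0, 0, 0, 0, 0, 0],
])

```text
t: 18.82
tcp_pos: [494.9, -287.2, 61.6]
ee_rot: [3.141, 0.0, 1.836]
wrist_force: [-0.3, -0.3, -0.2]
width: 0.609
grasp_force: 20.0
```

Emit:
carry_out([
  [0, 0, 0.4, 0, 0, 0],
  [0, 0, 0.4, 0, 0, 0],
  [0, 0, 0, 0, 0, 0],
])

```text
t: 19.2
tcp_pos: [494.9, -287.2, 61.6]
ee_rot: [3.141, 0.001, 1.836]
wrist_force: [-2.0, 1.5, 10.0]
width: 0.609
grasp_force: 20.0
```

Contact. I'll release, lower a little, and gently squeeze the lower tins to square the column.

Emit:
carry_out([
  [0, 0, -0.8, 0, 0, 0],
  [0, 0, 0, 0, 0, 0],
  [0, 0, 0, 0, 0, 0],
  [0, 0, 0, 0, 0, 0],
  [0, 0, 10, 0, 0, 0],
  [0, 0, 14, 0, 0, 0],
  [0, 0, 8, 0, 0, 0],
  [0, 0, 0, 0, 0, 0],
  [0, 0, 0, 0, 0, 0],
], grip=95)

```text
t: 20.32
tcp_pos: [494.9, -287.2, 29.6]
ee_rot: [3.141, 0.0, 1.836]
wrist_force: [-0.5, -0.0, 0.2]
width: 0.999
grasp_force: 0.0
```

Emit:
carry_out([
  [0, 0, 0, 0, 0, 0],
  [0, 0, 0, 0, 0, 0],
  [0, 0, 0, 0, 0, 0],
  [0, 0, 0, 0, 0, 0],
  [0, 0, 0, 0, 0, 0],
  [0, 0, 0, 0, 0, 0],
  [0, 0, 0, 0, 0, 0],
], grip=50, grip_force=12)

```text
t: 21.2
tcp_pos: [494.7, -287.2, 29.6]
ee_rot: [-3.142, -0.0, 1.836]
wrist_force: [-1.5, -1.8, 1.2]
width: 0.611
grasp_force: 11.9
```

Emit:
carry_out([
  [0, 0, 0, 0, 0, 0],
  [0, 0, 0, 0, 0, 0],
  [0, 0, 0, 0, 0, 0],
  [0, 0, 0, 0, 0, 0],
  [0, 0, -30, 0, 0, 0],
  [0, 0, -40, 0, 0, 0],
  [-10, 0, -40, 0, 0, 0],
  [-40, 0, -40, 0, 0, 0],
  [-10, 0, -15, 0, 0, 0],
  [0, 0, 0, 0, 0, 0],
  [0, 0, 0, 0, 0, 0],
], grip=95)

```text
t: 22.58
tcp_pos: [510.0, -344.3, 193.5]
ee_rot: [-3.141, -0.001, 1.836]
wrist_force: [0.5, 0.4, -0.6]
width: 0.999
grasp_force: 0.0
```

```bash
python3 look.py st2; python3 - <<'E'
from h import *
im=cv2.imread("pics/st2.png")
s=imaging.snapshot("scene")[:,:,::-1]; d=imaging.snapshot("side")[:,:,::-1]
f=lambda a,w,h:cv2.resize(a,(w,h),interpolation=3)
A=f(im[60:220,210:350],420,480); B=f(s[135:195,140:215],375,300); C=f(d[150:190,285:345],375,250)
o=np.zeros((550,795,3),np.uint8); o[:480,:420]=A; o[:300,420:]=B; o[300:,420:]=C; cv2.imwrite("pics/st2c.png",o)
E
```

```text
22.575 [ 510.04202505 -344.2865887   193.52902632] [-3.14072966e+00 -1.45454204e-03  1.83595957e+00] [-0.7   0.52  1.63  0.    1.   -0.97] [ 494.07385964 -279.98730413  346.31096184] [-0.23849976  0.00076017  0.265809  ]
```

View pics/st2c.png

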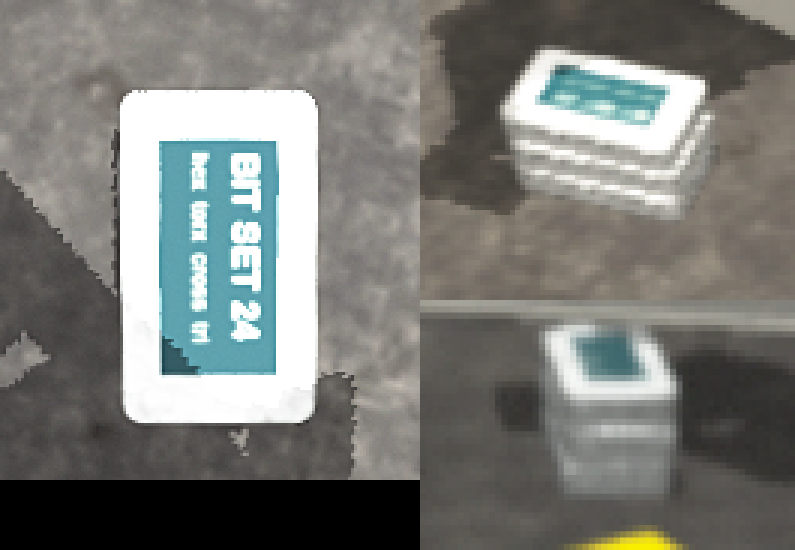

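The column shows three tins stacked and square, with the top at crop (218,255). The side views show an overhang of at most a couple of mm. I'll put numbers on it.

```bash
python3 - <<'E'
from h import *
import json
for n,z in(("st1",40),("st2",60)):
    c={k:np.array(v) for k,v in json.load(open(n+".json")).items()}; im=cv2.imread(f"pics/{n}.png").astype(int)
    m=((im[...,0]-im[...,2]>25)&(im[...,1]-im[...,2]>25)).astype(np.uint8)*255; m[:60]=0;m[225:]=0;m[:,:205]=0;m[:,345:]=0
    m=cv2.morphologyEx(m,cv2.MORPH_CLOSE,np.ones((9,9))); ct=max(cv2.findContours(m,0,1)[0],key=cv2.contourArea)[:,0]
    print(n,cv2.minAreaRect(np.array([hit(c,p,z,True)[:2] for p in ct],np.float32)))
# enlarged scene numeric: column outline rows
s=imaging.snapshot("scene"); c=imaging.get_calibration("scene")
g=s[135:195,140:215].min(2)
for v in range(148,182,2): 
    w=np.where(s[v,230-90:215].min(1)>105)[0]+140; print(v,w.min() if len(w) else None,w.max() if len(w) else None)
print(proj(c,box(494.8,-287.2,0,.265,59,101,60)).round(1).tolist())
print(proj(c,box(494.8,-287.2,20,.265,59,101,20)).round(1).tolist())
E
```

```text
st1 ((495.7021789550781, -286.011474609375), (34.51918029785156, 69.40460968017578), 16.286760330200195)
st2 ((495.8531494140625, -286.29034423828125), (34.187339782714844, 69.14305877685547), 14.925986289978027)
148 140 214
150 140 214
152 140 214
154 140 214
156 140 214
158 140 214
160 140 214
162 140 214
164 140 214
166 158 214
168 159 214
170 160 210
172 161 208
174 162 209
176 142 206
178 143 202
180 140 210
[[164.3, 143.8], [155.0, 157.9], [189.3, 165.6], [197.7, 151.1], [168.1, 159.2], [159.3, 173.2], [192.3, 180.8], [200.3, 166.4]]
[[165.6, 149.1], [156.5, 163.1], [190.3, 170.8], [198.6, 156.3], [166.9, 154.2], [157.9, 168.2], [191.3, 175.8], [199.5, 161.5]]
```

The tins sit within about 1 mm and 1° of each other. Now for the tab: I'll find its outline numerically in the frames I already have.

```bash
python3 - <<'E'
from h import *
import json
for n in("pile1","low2","box1"):
    c={k:np.array(v) for k,v in json.load(open(n+".json")).items()}; im=cv2.imread(f"pics/{n}.png").min(2)
    print(n)
    for u in range(186,226,3):
        w=np.where(im[105:190,u]>140)[0]+105
        if len(w)>3: print(u,w.min(),w.max(),hit(c,(u,w.min()),32.4,True)[:2].round(1),hit(c,(u,w.max()+1),32.4,True)[:2].round(1))
c={k:np.array(v) for k,v in json.load(open("low2.json")).items()}
for n in("low2","box1"):
    c={k:np.array(v) for k,v in json.load(open(n+".json")).items()}; im=cv2.imread(f"pics/{n}.png").min(2)
    for v in (85,100,115): # right (hinge) side edge & left edge
        w=np.where(im[v,200:335]>140)[0]+200; print(n,v,hit(c,(w.min(),v),28.4,True)[:2].round(1),hit(c,(w.max()+1,v),28.4,True)[:2].round(1))
E
```

```text
pile1
192 137 157 [407.5 259.4] [407.  237.7]
195 137 157 [410.7 259.2] [410.2 237.6]
198 137 157 [413.9 259.1] [413.4 237.5]
201 137 157 [417.1 259. ] [416.6 237.4]
204 125 157 [420.4 271.2] [419.8 237.3]
207 124 168 [423.6 272.1] [422.7 225.9]
210 105 168 [426.8 291.5] [425.8 225.8]
213 105 168 [429.9 291.3] [429.  225.8]
216 105 189 [433.  291.2] [431.5 204. ]
219 105 189 [436.1 291.1] [434.6 203.9]
222 105 189 [439.2 290.9] [437.8 203.9]
225 105 189 [442.3 290.8] [441.  203.9]
low2
189 131 149 [405.4 258.2] [406.1 239.3]
192 130 151 [408.5 259.2] [409.3 237.3]
195 130 151 [411.6 259.3] [412.4 237.4]
198 130 151 [414.6 259.3] [415.5 237.5]
201 130 150 [417.7 259.4] [418.5 238.6]
204 118 151 [420.2 271.3] [421.6 237.7]
207 117 163 [423.1 272.3] [425.1 225.9]
210 117 163 [426.2 272.4] [428.2 226. ]
213 117 189 [429.2 272.4] [431.9 200.2]
216 105 189 [431.5 284.3] [435.  200.3]
219 105 189 [434.5 284.4] [438.  200.5]
222 105 189 [437.4 284.5] [441.1 200.7]
225 105 189 [440.4 284.5] [444.1 200.8]
box1
192 125 146 [407.1 258.9] [409.1 237.1]
195 125 146 [410.2 259.1] [412.2 237.4]
198 125 146 [413.2 259.3] [415.3 237.6]
201 125 146 [416.3 259.5] [418.4 237.9]
204 125 158 [419.3 259.7] [422.5 226.3]
207 113 159 [421.1 271.7] [425.6 225.6]
210 113 189 [424.1 271.9] [431. 196.]
213 113 189 [427.1 272.1] [434.1 196.4]
216 107 189 [429.4 278.2] [437.1 196.7]
219 105 189 [432.2 280.4] [440.2 197. ]
222 105 189 [435.1 280.6] [443.2 197.3]
225 105 189 [438.1 280.8] [446.2 197.6]
low2 85 [427.3 304.9] [534.8 310.4]
low2 100 [426.3 289.7] [538.7 295.6]
low2 115 [429.2 274.7] [536.7 280.5]
box1 85 [425.  300.5] [538.6 312.8]
box1 100 [428.8 285.6] [538.4 297.5]
box1 115 [419.3 269.9] [537.2 282.3]
```

Emit:
carry_out([
  [30, 2.5, 0, 0, 0, 0],
  [45, 3.7, 0, 0, 0, 0],
  [50, 4.1, 0, 0, 0, 0],
  [50, 4.1, 0, 0, 0, 0],
  [50, 4.1, 0, 0, 0, 0],
  [50, 4.1, 0, 0, 0, 0],
  [50, 4.1, 0, 0, 0, 0],
  [50, 4.1, 0, 0, 0, 0],
  [50, 4.1, 0, 0, 0, 0],
  [50, 4.1, 0, 0, 0, 0],
  [50, 4.1, 0, 0, 0, 0],
  [45, 3.7, 0, 0, 0, 0],
  [30, 2.5, 0, 0, 0, 0],
])

```text
t: 24.4
tcp_pos: [400.1, 248.7, 194.3]
ee_rot: [-3.141, 0.0, 1.837]
wrist_force: [0.9, 0.3, 0.1]
width: 0.999
grasp_force: 0.0
```

Emit:
carry_out([
  [0, 0, 0, 0, 0, -0.14],
  [0, 0, 0, 0, 0, -0.15],
  [0, 0, 0, 0, 0, -0.15],
  [0, 0, 0, 0, 0, -0.15],
  [0, 0, 0, 0, 0, -0.15],
  [0, 0, 0, 0, 0, -0.15],
  [0, 0, 0, 0, 0, -0.15],
  [0, 0, 0, 0, 0, -0.15],
  [0, 0, 0, 0, 0, -0.15],
  [0, 0, 0, 0, 0, 0],
  [0, 0, 0, 0, 0, 0],
], grip=60)

```text
t: 25.78
tcp_pos: [400.8, 246.9, 194.4]
ee_rot: [-3.142, -0.0, -3.111]
wrist_force: [-0.8, 0.5, -0.2]
width: 0.631
grasp_force: 0.0
```

Emit:
carry_out([
  [-3, 0.4, 30, 0, 0, 0],
  [-3.2, 0.4, 45, 0, 0, 0],
  [0, 0, 40, 0, 0, 0],
  [0, 0, 25, 0, 0, 0],
  [0, 0, 10, 0, 0, 0],
  [0, 0, 6, 0, 0, 0],
  [0, 0, 0, 0, 0, 0],
  [0, 0, 0, 0, 0, 0],
  [0, 0, 0, 0, 0, 0],
])

```text
t: 26.9
tcp_pos: [407.4, 248.0, 39.1]
ee_rot: [3.141, 0.001, -3.107]
wrist_force: [-1.1, -0.5, 0.6]
width: 0.629
grasp_force: 0.0
```

```bash
python3 -c "
from rig import status; s=status.sense(); print(s['tcp_pos'],s['ee_rot'],s['joint_pos'],s['wrist_force'])"
```

```text
[407.37396107 248.01002175  39.10769182] [ 3.14121722e+00  1.10490057e-03 -3.10749997e+00] [ 4.08276850e-01  5.97002151e-01  2.08887535e+00 -1.23910487e-04
  4.54549479e-01 -1.19650107e+00] [-1.07442143 -0.45937402  0.57714611]
```

Emit:
carry_out([
  [0, 0, 0.7, 0, 0, 0],
  [0, 0, 0, 0, 0, 0],
  [0, 0, 0, 0, 0, 0],
  [0, 0, 0, 0, 0, 0],
  [0, 0, 0, 0, 0, 0],
  [0, 0, 0, 0, 0, 0],
  [0, 0, 0, 0, 0, 0],
], grip=12, grip_force=12)

```text
t: 27.78
tcp_pos: [407.2, 248.2, 37.9]
ee_rot: [3.141, 0.0, -3.107]
wrist_force: [-1.2, 5.2, -0.6]
width: 0.232
grasp_force: 12.0
```

Emit:
carry_out([
  [-0.2, 0.4, -6.5, 0, 0, 0],
  [-0.5, 0, -6.5, 0, 0, 0],
  [-0.8, 0, -6.5, 0, 0, 0],
  [-1.1, 0, -6.4, 0, 0, 0],
  [-1.5, 0, -6.4, 0, 0, 0],
  [-1.8, 0, -6.3, 0, 0, 0],
  [0, 0, 0, 0, 0, 0],
  [0, 0, 0, 0, 0, 0],
])

```text
t: 28.78
tcp_pos: [413.1, 248.5, 76.4]
ee_rot: [3.141, 0.0, -3.107]
wrist_force: [1.2, 4.7, 0.0]
width: 0.227
grasp_force: 12.0
```

Emit:
carry_out([
  [-2.1, 0, -6.3, 0, 0, 0],
  [-2.4, 0, -6.1, 0, 0, 0],
  [-2.7, 0, -5.9, 0, 0, 0],
  [-3.0, 0, -5.9, 0, 0, 0],
  [-3.3, 0, -5.6, 0, 0, 0],
  [-3.5, 0, -5.5, 0, 0, 0],
  [-3.9, 0, -5.4, 0, 0, 0],
  [-4.1, 0, -5.1, 0, 0, 0],
  [0, 0, 0, 0, 0, 0],
  [0, 0, 0, 0, 0, 0],
])

```text
t: 30.02
tcp_pos: [438.2, 249.6, 122.5]
ee_rot: [3.141, 0.001, -3.108]
wrist_force: [1.2, 5.2, -2.2]
width: 0.229
grasp_force: 12.0
```

Emit:
carry_out([
  [-4.3, 0, -4.9, 0, 0, 0],
  [-4.6, 0, -4.7, 0, 0, 0],
  [-4.8, 0, -4.5, 0, 0, 0],
  [-5.0, 0, -4.2, 0, 0, 0],
  [-5.3, 0, -3.9, 0, 0, 0],
  [-5.4, 0, -3.7, 0, 0, 0],
  [-5.6, 0, -3.4, 0, 0, 0],
  [0, 0, 0, 0, 0, 0],
  [0, 0, 0, 0, 0, 0],
  [0, 0, 0, 0, 0, 0],
  [0, 0, 0, 0, 0, 0],
])

```text
t: 31.4
tcp_pos: [472.9, 251.0, 151.6]
ee_rot: [3.141, -0.0, -3.108]
wrist_force: [1.7, 8.4, -4.9]
width: 0.228
grasp_force: 12.0
```

```bash
python3 - <<'E'
from h import *
s=status.sense(); print({k:np.round(s[k],3) for k in("t","tcp_pos","ee_rot","wrist_force","width","grasp_force","joint_pos")})
import json
# lid check in side view: predicted lid plate corners vs brightness change
c=imaging.get_calibration("side"); im=imaging.snapshot("side")[:,:,::-1]; cv2.imwrite("pics/side_end.png",im)
old=cv2.imread("pics/side0.png"); 
d=cv2.absdiff(im,old).max(2)>40
for th in(0,.9,1.05,1.2):
    H=np.array([537.1,254]); P=[[H[0]-111*np.cos(th)-yy*.03,H[1]+yy,27+111*np.sin(th)] for yy in(82,-82)]
    print(th,proj(c,np.array(P)).round().tolist())
w=im[200:300,255:345].min(2)
for v in range(200,300,4):
    q=np.where(im[v,255:345].min(1)>150)[0]+255; z=np.where(d[v,255:345])[0]+255
    print(v,(q.min(),q.max(),len(q)) if len(q) else None,(z.min(),z.max(),len(z)) if len(z) else None)
E
```

```text
{'t': np.float64(31.4), 'tcp_pos': array([472.896, 251.048, 151.615]), 'ee_rot': array([ 3.141, -0.   , -3.108]), 'wrist_force': array([ 1.742,  8.392, -4.858]), 'width': np.float64(0.228), 'grasp_force': np.float64(11.993), 'joint_pos': array([ 3.640e-01,  4.650e-01,  1.866e+00,  1.000e-03,  8.100e-01,
       -1.241e+00])}
0 [[316.0, 288.0], [321.0, 244.0]]
0.9 [[296.0, 251.0], [304.0, 210.0]]
1.05 [[289.0, 246.0], [298.0, 206.0]]
1.2 [[281.0, 242.0], [292.0, 203.0]]
200 (np.int64(255), np.int64(255), 1) (np.int64(277), np.int64(340), 42)
204 None (np.int64(296), np.int64(328), 17)
208 None (np.int64(296), np.int64(296), 1)
212 None (np.int64(278), np.int64(313), 9)
216 None (np.int64(278), np.int64(344), 47)
220 (np.int64(288), np.int64(291), 4) (np.int64(286), np.int64(302), 16)
224 (np.int64(286), np.int64(290), 5) (np.int64(284), np.int64(293), 10)
228 (np.int64(286), np.int64(286), 1) (np.int64(281), np.int64(291), 11)
232 (np.int64(285), np.int64(291), 6) (np.int64(280), np.int64(292), 13)
236 (np.int64(284), np.int64(295), 11) (np.int64(276), np.int64(301), 17)
240 (np.int64(
[... 275 characters left out ...]
), 33)
256 (np.int64(255), np.int64(319), 51) (np.int64(272), np.int64(323), 48)
260 (np.int64(269), np.int64(318), 43) (np.int64(271), np.int64(330), 34)
264 (np.int64(268), np.int64(318), 40) (np.int64(269), np.int64(330), 37)
268 (np.int64(267), np.int64(317), 51) (np.int64(268), np.int64(328), 28)
272 (np.int64(266), np.int64(317), 49) (np.int64(267), np.int64(315), 33)
276 (np.int64(265), np.int64(317), 44) (np.int64(266), np.int64(318), 45)
280 (np.int64(264), np.int64(317), 49) (np.int64(265), np.int64(319), 49)
284 (np.int64(266), np.int64(316), 51) (np.int64(290), np.int64(313), 12)
288 (np.int64(266), np.int64(315), 41) None
292 (np.int64(271), np.int64(314), 44) None
296 None None
```

```bash
python3 - <<'E'
from h import *
c=imaging.get_calibration("side"); im=cv2.imread("pics/side_end.png"); old=cv2.imread("pics/side0.png")
H=np.array([538,254.]); print("hinge",proj(c,np.array([[H[0]-2.5,H[1]+82,27],[H[0]+2.5,H[1]-82,27]])).round())
# score near side-edge line of lid: gradient strength along predicted near edge and front edge for each angle
g=cv2.GaussianBlur(cv2.absdiff(im,old).max(2),(3,3),0).astype(float)
G=cv2.cvtColor(im,6).astype(float); mag=np.hypot(cv2.Sobel(G,6,1,0),cv2.Sobel(G,6,0,1))
for th in np.arange(.7,1.45,.05):
    f=np.array([H[0]-2.5-111*np.cos(th),H[1]+82,27+111*np.sin(th)]); h=np.array([H[0]-2.5,H[1]+82,27]); k=f+[5,-164,0]
    S=lambda a,b,t:np.mean([mag[int(round(v))+dv,int(round(u))+du] if 0 else mag[int(round(v)),int(round(u))] for u,v in proj(c,a+(b-a)*t[:,None]) for du in(0,) for dv in(0,)])
    print(round(th,2),round(S(h,f,np.linspace(.3,.98,40))),round(S(f,k,np.linspace(.02,.3,20))),proj(c,f).round())
for v in range(214,292,2): print(v,''.join(' .:-=+*#%@'[min(9,int(x)//26)] for x in G[v,258:326]))
E
```

```text
hinge [[262. 282.]
 [275. 240.]]
0.7 80 116 [[303. 258.]]
0.75 72 121 [[301. 256.]]
0.8 84 97 [[300. 254.]]
0.85 86 87 [[297. 252.]]
0.9 92 76 [[295. 251.]]
0.95 99 197 [[293. 249.]]
1.0 85 161 [[291. 247.]]
1.05 84 168 [[288. 246.]]
1.1 78 141 [[286. 244.]]
1.15 56 20 [[283. 243.]]
1.2 50 19 [[281. 242.]]
1.25 47 59 [[278. 241.]]
1.3 166 141 [[275. 240.]]
1.35 239 41 [[273. 239.]]
1.4 45 18 [[270. 238.]]
214 -=================--------------=+=:          .::-------------------
216 ==================-------------+++=:         .:-=============-======
218 =================------------=++++=:         .:---------------------
220 ================------------=++**+=:         .::::::::::::::::::::::
222 ===============------------=++*+++=-:....... .::::::::::::::::::::::
224 ==============-----------=++*****++===-:::::::::::::::::::::::::::::
226 =============-----------=+++++++++==----:--------:-:::::::::::::::::
228 ============-----------=+++++++++=----------------::::::::::::::::::
230 ======-====-----------=+++++++++*+-:------------::::::::::::::::::::
232 =======----------::--=++++++++
[... 1455 characters left out ...]
##*###########################***##=:......
274 ---::-+*#*******++=++++*##**#############%%############*++**=:......
276 ------+**++******+=+++=+*#***************##**************##*-:.:....
278 ---:-=**+=+***********+*****************###******++******##*=:..:::.
280 -----+**++*##**+++*****##***************##*******++*****##%*-:::::::
282 -----+*++*####+=--=*#####*###*+==+*#######**************###=:.:::::-
284 ------=+*###*********#####%%%%#***#####%%#####*#***########=::....::
286 -----==++**+==++==+************++**#######################*-....:..:
288 ------=+***++++==+**************+**++*********************=:.......:
290 ------=+*********+*************+++***********************+-:.......:
```

The side view agrees with roughly 60° (predicted and observed far lid edge match, and the tab is bright at (290,235)). I'll relieve the small sideways push, let it settle, and check.

Emit:
carry_out([
  [0, 0.4, 0, 0, 0, 0],
  [0, 0.4, 0, 0, 0, 0],
  [0, 0, 0, 0, 0, 0],
  [0, 0, 0, 0, 0, 0],
  [0, 0, 0, 0, 0, 0],
  [0, 0, 0, 0, 0, 0],
  [0, 0, 0, 0, 0, 0],
  [0, 0, 0, 0, 0, 0],
])

```text
t: 32.45
tcp_pos: [472.9, 251.3, 151.6]
ee_rot: [-3.141, -0.0, -3.107]
wrist_force: [-0.6, 1.3, -1.1]
width: 0.234
grasp_force: 12.0
```

Steady: the tab is 22 mm between the pads and the forces are low. Handing in.

```bash
python3 -c "
from rig import job_done; print(job_done())"
```

```text
the job is handed in; nothing more can be done
None
```

The job is handed in after about 32 s: the three tins stand in one column, aligned to within about 1 mm, and the arm is still holding the lid by its tab at about 1.05 rad (sixty degrees), an angle worked out from the arm's position and roughly confirmed in the side view.

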